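# Slide a sample card off the drying deck and lay it in its tray

## Task

The flat sample card lies between the rails of the raised drying deck, where it cannot be gripped. Slide it along the rails until about a third of it sticks out over the deck's front edge, let go, then take it by that overhanging end, lift it clear and lay it flat on the bare bench, and let go. Then take it again across its middle and lay it flat in the low card tray with the finger gaps, without dropping it and without disturbing the other things on the bench.

Things in the scene. Friction and masses are not known exactly. Their poses are not given: they have to be found in the camera images.
- card: Flat green sample card with round windows, 50 x 135 x 5 mm, about 35 g, loose. Origin: centre of its underside. Long axis = its y, width = its x, z up. Starts on the deck between the rails, its y along the deck's -x within 0.03 rad, its centre at most 12 mm from the deck's along the rails.
- deck: Raised drying deck fixed to the bench, left or right of the robot's midline: white housing under a flat aluminium plate, 210 mm (its x) by 88 mm (its y), on which the card slides with ordinary friction. Plate top 40 mm above the bench. Origin: on the bench under its centre. Both ends are open. A rail 10 mm wide, 8 mm higher than the plate, runs along each long side.
- deck_front (a point): Middle of the deck's front edge, on the plate's top: the short edge at the deck's x = -105 mm, facing the robot within 0.25 rad; axes as the deck's. The card must stick out over this edge (it tips off once its centre passes it). The rails are 56 mm apart inside: 3 mm of play each side of the card, too little for a finger.
- card_tray: Low grey open tray fixed to the bench on the other side of the midline, outside 74 mm (its x) by 161 mm (its y). Origin: on the bench under its centre, z up. Walls 6 mm thick, tops 20 mm above the bench. The card lies in it along the tray's y, either way round.
- tray_floor (a point): Centre of the tray's inner floor, 8 mm above the bench; axes as the tray's. Room inside 62 mm (x) by 149 mm (y). The middle of each long side is a gap 70 mm wide (along y) without wall, for the fingers; there the floor is only 44 mm wide (x), so beside it fingers can reach down to the bench.
- petri_dish: Bystander: flat round petri dish, 90 mm across, 12 mm high, on the bench between deck and tray, towards the back. Origin: centre of its underside.
- tape_roll: Bystander: roll of tape lying flat, 104 mm across, 25 mm high, at the right front. Origin: centre of its underside.
- marker: Bystander: felt marker, 134 mm long, lying at the left front. Origin: centre of its underside; long axis y.
There are look-alikes about, which are no part of the job. What is shaped like the card but brown or red is not meant.

How it is judged (in metres and radians):
On the way, in this order (a step that is already met when the one before it is completed fails the run):
1. the card rests flat between the rails, let go, sticking out at least 30 mm over the deck's front edge (x of card in the frame of deck between -0.11 and -0.0675 m and z of card in the frame of deck between 0.037 and 0.045 m and angle between card's own z axis and vertical below 0.08 rad and contact force between the fingers and card below 0.05 N), for 0.2 s.
2. the card is lifted clear of the deck, held by the end that stuck out (at least 15 mm from its centre) (height (world z) of card above 0.06 m and contact force between the fingers and card above 0.2 N and y of the grasp point in the frame of card above 0.015 m), for 0.1 s.
3. the card lies flat on the bare bench, let go (height (world z) of card below 0.004 m and angle between card's own z axis and vertical below 0.05 rad and contact force between the fingers and card below 0.05 N and linear speed of card below 0.03 m/s), for 0.2 s.
4. the card is lifted again, held across its middle (within 30 mm of its centre) (height (world z) of card above 0.02 m and contact force between the fingers and card above 0.2 N and y of the grasp point in the frame of card between -0.03 and 0.03 m), for 0.1 s.
At the end, for the whole second after the job is handed in: The card lies flat (within 0.05 rad) on the tray's inner floor, between the walls (centre within 9 mm across and 11 mm along of the tray's), long axis along the tray's, released and at rest (x of card in the frame of card_tray between -0.009 and 0.009 m and y of card in the frame of card_tray between -0.011 and 0.011 m and z of card in the frame of card_tray between 0.005 and 0.012 m and angle between card's own z axis and vertical below 0.05 rad and angle between the y axis of card and the y axis of card_tray, either way round below 0.2 rad and linear speed of card below 0.02 m/s and contact force between the fingers and card below 0.05 N); the robot touches nothing.
It fails at once if the card is dropped (falls more than about 4 cm, or is thrown) (contact force between the fingers and card below 0.01 N and linear speed of card above 0.9 m/s).
It fails at once if the petri dish is moved by more than 30 mm (distance of petri_dish from where it was at the start of the episode above 0.03 m).
It fails at once if the tape roll is moved by more than 30 mm (distance of tape_roll from where it was at the start of the episode above 0.03 m).
It fails at once if the marker is moved by more than 30 mm (distance of marker from where it was at the start of the episode above 0.03 m).
It also fails if it takes over 58 s, if anything falls off the work surface, if the arm or the gripper's body presses on something with over 40 N, if the wrist force passes 120 N, or if a joint passes its speed limit or range.

## Robot

A 7-joint arm with a two-finger parallel gripper is mounted at the origin on a cart in front of the work surface, level with it; the furniture and walls round the work are solid. World frame = base frame: x ahead of the robot, y to its left, z up, the work surface at z = 0. Lengths are in m, angles in degrees, forces in N, time in s.
With the tool pointing down it reaches from about 0.35 to 0.775 m from the base axis. Payload 3.1 kg.
Tool frame: the origin (TCP) lies where the fingers leave the gripper's body, on its centre line; the fingertips stand 73 mm ahead of it and the grasp point (between the pads) lies 54 mm ahead of it; z points along the fingers, y is the line along which they close (so a half turn about z gives the same grasp; the last joint's range is limited). The gripper opens to 85 mm and grips with 20 to 120 N. Pads are 22 mm wide; open, the fingers measure 114 mm over their backs; the gripper's body (76 mm by 85 mm) begins 54 mm behind the grasp point. The pads swing forward as they close: fully open they stand 13 mm farther back than shut.
Start: joints at [-73.837, 17.813, 0.802, 86.603, -0.252, 75.585, -1.558], TCP at [0.175, 0.521, 0.304] pointing down, gripper open.
Joint ranges: [-154.91, 154.91], [-16.99, 109.72], [-72.82, 74.43], [7.12, 147.25], [-82.49, 262.49], [11.32, 116.49], [-174.64, 174.64]. Speed limits (degrees/s): [159.86, 159.86, 180, 180, 180, 180, 180].

## Interface

Orientations are given as [roll, pitch, yaw] about the fixed x, y, z axes, in that order (R = Rz(yaw) Ry(pitch) Rx(roll)).
In Python, from cell import ctrl, cams, finder gives the robot as it stands. The module is installed in compiled form; this text tells all that it offers.
- The arm moves only by the shell command python3 -m jog 'ROWS' [OPENING]. ROWS is JSON, a list of rows, each an object of numbers: "dx", "dy", "dz": the shift along the tool's x, y, z in mm; "roll": the turn about the tool's z in rad. A call has 1 to 20 rows; each row shifts and turns the commanded pose from where the row before left it, along the tool's axes as they then stand; what a row does not reach is not made up. A row lasts 1/12 s, in which the tool goes at most 41.7 mm and 7.16 degrees, less where a joint would pass 70% of its speed; a pose out of reach is approached as far as the arm can. A call with a gripper value outside its range is refused whole. OPENING is the closure, from 0 (fully open) to 1 (shut), set as the call begins (- or left out, the last holds). The fingers move at their own pace and stop on an object; the grip force is fixed at half the most. Time passes only in rows, so rows that do not move let the fingers close. It gives the time, the measured TCP pose, the force, the opening and the grip force at its end, in the units of the state.
- ctrl.state(): the state, without advancing time (a new reading comes with each control period).
- cams.camera(name): name is "scene" or "top"; returns the picture (400x640x3 uint8, red, green, blue); there is no depth.
- cams.camera_params(name): a dict with "K" (3x3 intrinsics, pixels), "xyz" and "orientation" of the camera in the world. Camera axes: x right, y down, z forward; pixel columns grow to the right and rows downward; lengths in m; the calibration is good to about 2 mm. A picture is of the moment at which its call begins. camera_params takes no time and is no camera call.
- ctrl.close_job(): hands the job in; it is judged then, once.
Trained networks look in the newest picture that a camera, given by its name, has taken for a name from the list of things; names that differ only in an ending like _2 or _b are one class to them, and where a whole thing is asked for, a point or a joint stands for the part that bears it (a point fixed in the world has none). Each returns a list of dicts, best first, with "score" (0 to 1); they miss things now and then, are a little off and sometimes report something else, mostly with a low value. They report only what shows in the picture. A call takes as long as a camera call. They do not tell look-alikes from the thing itself.
- finder.look_for(camera, target): "position" ([x, y, z] in m, in the coordinates of the camera as it stood for that picture, good to about 4 mm: the middle of the surface that is visible of it).
The state is a dict: "t": time; "q": joint angles; "qvel": joint speeds; "tau": joint torques, N m; "position": TCP position; "eef_rot": TCP orientation; "contact_force": force on the tool from outside, world axes, zero at the start; "torque": the same for the moment, N m; "width": finger opening in m; "grip_force": force on a finger pad.
Only numpy, scipy, OpenCV 4.12 (cv2) and the standard library are available. Lean on these libraries where they do the work, as an engineer would, in place of code of your own. Each camera call takes 0.05 s, during which the arm holds its last target. There are 200 camera calls.

## Working session

There is one attempt and no reset: what is moved stays moved. The work goes in short steps, Python scripts to look and compute and a shell command to move; the robot and the scene stay as the last step left them, time stands still between calls to the robot, and variables do not carry over. Pictures are saved under pics/ and viewed, at most 11 in all, crops included, and the job is handed in when it is done.

```bash
mkdir -p pics
cat > h.py <<'E'
import numpy as np, cv2
from cell import ctrl,cams,finder
from scipy.spatial.transform import Rotation as R
def cam(n):
    p=cams.camera_params(n); o=np.array(p["orientation"],float)
    return np.array(p["K"]),np.array(p["xyz"]),(o if o.shape==(3,3) else R.from_euler('xyz',o,degrees=True).as_matrix())
def toworld(n,p):
    K,t,M=cam(n); return M@np.array(p)+t
def pix2w(n,u,v,z):
    K,t,M=cam(n); d=M@np.linalg.inv(K)@np.array([u,v,1.]); return t+d*(z-t[2])/d[2]
def w2pix(n,p):
    K,t,M=cam(n); c=K@(M.T@(np.array(p)-t)); return c[:2]/c[2]
def snap(n,f):
    im=cams.camera(n); cv2.imwrite(f,im[:,:,::-1]); return im
E
python3 - <<'E'
from h import *
s=ctrl.state(); print(s)
for n in("top","scene"):
    print(n,cams.camera_params(n)); snap(n,f"pics/{n}0.png")
    for k in("card","deck","card_tray","petri_dish","tape_roll","marker"):
        for d in finder.look_for(n,k)[:4]:
            w=toworld(n,d["position"]); print(k,round(d["score"],2),w.round(3),w2pix(n,w).round())
E
```

```text
{'t': 0.0, 'q': array([-73.83772377,  17.86226848,   0.80246567,  86.69275089,
        -0.25335884,  75.58312316,  -1.55664083]), 'qvel': array([ 0.02106136, -0.04727546, -0.11648406,  0.05730157, -0.01501408,
       -0.00506799,  0.03848419]), 'tau': array([-1.14134850e-04, -3.79918635e+01,  1.45925945e-01, -2.30586255e+01,
        1.21715336e-02,  1.36181619e-02, -1.66123627e-06]), 'position': array([0.17479215, 0.52089901, 0.30279775]), 'eef_rot': array([-1.79863710e+02,  4.60729118e-03,  1.61453634e+02]), 'contact_force': array([ 0.35328991, -0.83010736, -0.70656631]), 'torque': array([ 0.03279538, -0.04541885, -0.02011544]), 'grip_force': 0.0, 'width': 0.08545180096395283}
top {'K': array([[384.84264695,   0.        , 318.63343725],
       [  0.        , 384.84264695, 198.15246529],
       [  0.        ,   0.        ,   1.        ]]), 'xyz': array([ 0.38809944, -0.03240081,  1.16130778]), 'orientation': array([-172.42851444,    0.80826675,  -89.26200949])}
card 0.84 [ 0.371 -0.124 -0.   ] [355. 256.]
card 0.8 [ 0.562 -0.239  0.045] [395. 190.]
card 0.68 [0.391 0.191 0.005] [249.
[... 292 characters left out ...]
cene {'K': array([[398.28270454,   0.        , 318.07576683],
       [  0.        , 398.28270454, 201.18738087],
       [  0.        ,   0.        ,   1.        ]]), 'xyz': array([-0.20556658, -0.69485559,  0.63126826]), 'orientation': array([-119.84298771,    1.09070005,  -48.94549804])}
card 0.86 [ 0.365 -0.124  0.003] [301. 258.]
card 0.7 [ 0.554 -0.238  0.045] [381. 228.]
card 0.6 [0.391 0.181 0.003] [233. 214.]
deck 0.72 [ 0.512 -0.262  0.039] [380. 241.]
card_tray 0.96 [0.554 0.217 0.008] [265. 189.]
petri_dish 0.84 [0.693 0.001 0.006] [342. 194.]
tape_roll 0.89 [ 0.405 -0.437  0.017] [420. 302.]
marker 0.62 [ 0.515 -0.259  0.04 ] [379. 240.]
marker 0.49 [0.398 0.388 0.005] [196. 192.]
```

Run:
```python
import cv2
a=cv2.imread("pics/top0.png")[120:300,150:500]; cv2.imwrite("pics/top0c.png",cv2.resize(a,(800,411),interpolation=cv2.INTER_CUBIC))
```

```text
(no output)
```

View pics/top0c.png

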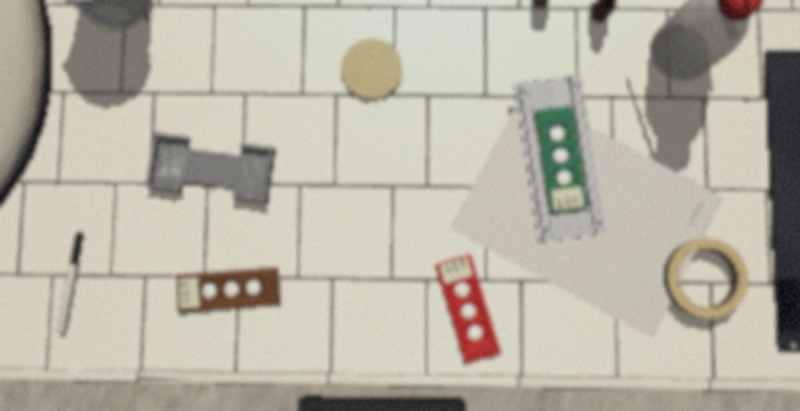

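The picture shows three card-shaped things, in full-image pixels: green (395,190) between the deck's rails, brown (249,247) and red (355,256) on the bench. The green one fits both colour and place, and this enlarged crop confirms it. Its label end faces the robot. The tray is at (242,195), the dish at (313,150), the tape at (459,242) and the marker at (181,245).

```bash
cat >> h.py <<'E'
def cardpose(n,ztop,roi):
    """green part of card -> corners on plane ztop (green area excludes label)"""
    im=cams.camera(n).astype(int); r,g,b=im[...,0],im[...,1],im[...,2]
    m=((g-r>25)&(g-b>8)).astype(np.uint8); k=np.zeros_like(m); k[roi[1]:roi[3],roi[0]:roi[2]]=1; m*=k
    c=max(cv2.findContours(m,cv2.RETR_EXTERNAL,cv2.CHAIN_APPROX_NONE)[0],key=cv2.contourArea).reshape(-1,2)
    W=np.array([pix2w(n,u,v,ztop)[:2] for u,v in c])
    rc=cv2.minAreaRect((W*1000).astype(np.float32)); return rc,cv2.boxPoints(rc),im
E
python3 - <<'E'
from h import *
rc,bx,im=cardpose("top",0.045,(360,140,430,230)); print("green",rc,bx.round(),sep='\n')
f=350/800
P=lambda u,v,z:pix2w("top",150+u*f,120+v*f,z)[:2]
for nm,z,L in(("deck",.048,[(515,87),(577,77),(603,232),(540,242)]),("tray",.02,[(155,135),(274,147),(268,208),(150,195)]),("label",.045,[(553,190),(583,187),(586,208),(555,212)])):
    W=np.array([P(u,v,z) for u,v in L]); print(nm,W.round(4).tolist(),"c",W.mean(0).round(4)," edges",np.linalg.norm(np.roll(W,-1,0)-W,axis=1).round(3),"ang",[round(float(np.degrees(np.arctan2(*(np.roll(W,-1,0)-W)[i][::-1]))),1) for i in range(4)])
# tight fit of the deck and tray against the picture by colour
a=cv2.imread("pics/top0.png")
cv2.imwrite("pics/deck.png",cv2.resize(a[145:235,365:425],(480,720)[0:2] and (400,600),interpolation=cv2.INTER_CUBIC))
cv2.imwrite("pics/tray.png",cv2.resize(a[170:220,205:280],(750,500),interpolation=cv2.INTER_CUBIC))
d=cv2.resize(a[145:235,365:425],(400,600),interpolation=cv2.INTER_CUBIC);t=cv2.resize(a[170:220,205:280],(400,267),interpolation=cv2.INTER_CUBIC)
o=np.zeros((600,800,3),np.uint8);o[:,:400]=d;o[:267,400:]=t;cv2.imwrite("pics/both.png",o)
E
```

```text
green
((570.7172241210938, -237.87954711914062), (122.31359100341797, 48.64530563354492), 8.184294700622559)
[[ 507. -223.]
 [ 514. -271.]
 [ 635. -253.]
 [ 628. -205.]]
deck [[0.6572, -0.1806], [0.6711, -0.2607], [0.471, -0.2903], [0.4574, -0.2108]] c [ 0.5642 -0.2356]  edges [0.081 0.202 0.081 0.202] ang [-80.1, -171.6, 99.7, 8.6]
tray [[0.5945, 0.2912], [0.58, 0.1331], [0.4992, 0.1385], [0.5146, 0.294]] c [0.5471 0.2142]  edges [0.159 0.081 0.156 0.08 ] ang [-95.2, 176.1, 84.4, -2.0]
label [[0.524, -0.2285], [0.5283, -0.2667], [0.5014, -0.2701], [0.4959, -0.2307]] c [ 0.5124 -0.249 ]  edges [0.038 0.027 0.04  0.028] ang [-83.6, -172.9, 98.0, 4.5]
```

View pics/both.png

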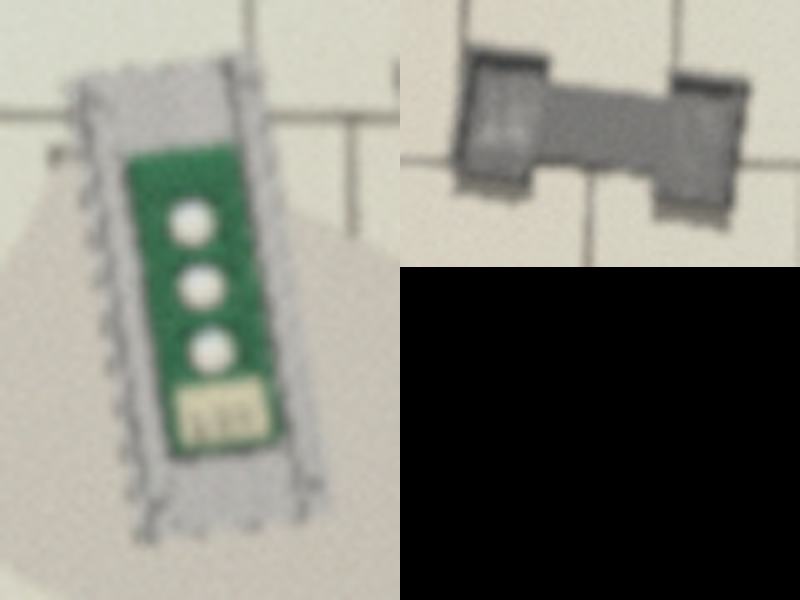

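```bash
python3 -m jog '[{"dx":-14,"dy":-11,"dz":0},{"dx":-28,"dy":-22},{"dx":-28,"dy":-22,"dz":2},{"dx":-28,"dy":-22,"dz":4},{"dx":-28,"dy":-22,"dz":4},{"dx":-28,"dy":-22,"dz":4},{"dx":-28,"dy":-22,"dz":4},{"dx":-28,"dy":-22,"dz":4},{"dx":-28,"dy":-22,"dz":4},{"dx":-28,"dy":-22,"dz":4},{"dx":-28,"dy":-22,"dz":4},{"dx":-28,"dy":-22,"dz":4},{"dx":-28,"dy":-22,"dz":4},{"dx":-28,"dy":-22,"dz":4},{"dx":-28,"dy":-22,"dz":4},{"dx":-28,"dy":-22,"dz":4},{"dx":-28,"dy":-22,"dz":4},{"dx":-28,"dy":-22,"dz":4},{"dx":-28,"dy":-22,"dz":4},{"dx":-28,"dy":-22,"dz":4}]' 1
python3 - <<'E'
from h import *
# plate ends from the enlarged picture, card ends
for nm,u,v,z in (("deckback",165,68,.04),("deckfront",230,528,.04),("cardfar",183,150,.045),("cardnear",228,457,.045)):
    print(nm,pix2w("top",365+u*.15-.5,145+v*.15-.5,z).round(4))
E
```

```text
deckback [ 0.6697 -0.2232  0.04  ]
deckfront [ 0.4646 -0.2491  0.04  ]
cardfar [ 0.6314 -0.2299  0.045 ]
cardnear [ 0.4952 -0.2477  0.045 ]invalid input
```

```bash
python3 -m jog '[{"dx":-14,"dy":-11,"dz":0,"roll":0}]' 1
```

```text
t: 0.83
position: [0.1816, 0.5089, 0.3037]
eef_rot: [179.9, -0.2, 161.8]
contact_force: [-0.2, -0.4, 0.2]
width: 0.0753
grip_force: 0.0
```

```bash
python3 -m jog --help | head -20
```

```text
invalid input: not JSON, or not a number
```

All keys are needed in every row.

```bash
python3 -m jog '[{"dx":-28,"dy":-22,"dz":0,"roll":0},{"dx":-28,"dy":-22,"dz":4,"roll":0},{"dx":-28,"dy":-22,"dz":4,"roll":0},{"dx":-28,"dy":-22,"dz":4,"roll":0},{"dx":-28,"dy":-22,"dz":4,"roll":0},{"dx":-28,"dy":-22,"dz":4,"roll":0},{"dx":-28,"dy":-22,"dz":4,"roll":0},{"dx":-28,"dy":-22,"dz":4,"roll":0},{"dx":-28,"dy":-22,"dz":4,"roll":0},{"dx":-28,"dy":-22,"dz":4,"roll":0},{"dx":-28,"dy":-22,"dz":4,"roll":0},{"dx":-28,"dy":-22,"dz":4,"roll":0},{"dx":-28,"dy":-22,"dz":4,"roll":0},{"dx":-28,"dy":-22,"dz":4,"roll":0},{"dx":-28,"dy":-22,"dz":4,"roll":0},{"dx":-28,"dy":-22,"dz":4,"roll":0},{"dx":-28,"dy":-22,"dz":4,"roll":0},{"dx":-28,"dy":-22,"dz":4,"roll":0}]' 1
```

```text
t: 2.33
position: [0.5374, -0.0306, 0.2359]
eef_rot: [180.0, 0.0, 161.5]
contact_force: [0.5, 1.3, 0.4]
width: -0.0001
grip_force: 0.0
```

```bash
python3 -m jog '[{"dx":0,"dy":0,"dz":0,"roll":0.12},{"dx":0,"dy":0,"dz":0,"roll":0.12},{"dx":0,"dy":0,"dz":0,"roll":0.12},{"dx":0,"dy":0,"dz":0,"roll":0.12},{"dx":0,"dy":0,"dz":0,"roll":0.12},{"dx":0,"dy":0,"dz":0,"roll":0.12},{"dx":0,"dy":0,"dz":0,"roll":0.12},{"dx":0,"dy":0,"dz":0,"roll":0.12},{"dx":0,"dy":0,"dz":0,"roll":0.12},{"dx":0,"dy":0,"dz":0,"roll":0.12},{"dx":0,"dy":0,"dz":0,"roll":0.12},{"dx":0,"dy":0,"dz":0,"roll":0.12},{"dx":0,"dy":0,"dz":0,"roll":0.12},{"dx":0,"dy":0,"dz":0,"roll":0.12},{"dx":0,"dy":0,"dz":0,"roll":0.12},{"dx":0,"dy":0,"dz":0,"roll":0.12},{"dx":0,"dy":0,"dz":0,"roll":0.12},{"dx":0,"dy":0,"dz":0,"roll":0.12},{"dx":0,"dy":0,"dz":0,"roll":0.12},{"dx":0,"dy":0,"dz":0,"roll":0.12}]'
python3 -m jog '[{"dx":0,"dy":0,"dz":0,"roll":0.1},{"dx":0,"dy":0,"dz":0,"roll":0.1},{"dx":0,"dy":0,"dz":0,"roll":0.08}]'
cat >> h.py <<'E'
def go(x,y,z,yaw=None):
    """shift in tool axes (mm) and roll (rad) to reach TCP pose"""
    s=ctrl.state(); M=R.from_euler('xyz',s["eef_rot"],degrees=True).as_matrix()
    psi=s["eef_rot"][2]; print("yaw",psi.round(2),"d",(M.T@(np.array([x,y,z])-s["position"])*1000).round(1),"roll",None if yaw is None else round(float(np.radians((psi-yaw+180)%360-180)),3))
E
python3 -c "
from h import *
print(ctrl.state()['q']);go(.654,-.2265,.16,8)"
```

```text
t: 4.0
position: [0.5367, -0.0289, 0.236]
eef_rot: [-180.0, -0.0, 23.6]
contact_force: [-0.6, 0.4, 0.4]
width: 0.0002
grip_force: 0.0
t: 4.25
position: [0.5367, -0.0288, 0.2359]
eef_rot: [-180.0, -0.0, 7.7]
contact_force: [-0.4, 0.4, -0.6]
width: 0.0
grip_force: 0.0
[-42.57986596  29.46320142  62.51588359  96.30112261 -27.44762871
  71.26678254 -56.2908268 ]
yaw 7.68 d [ 89.8 211.6  75.9] roll -0.006
```

```bash
python3 -m jog '[{"dx":15,"dy":35,"dz":0,"roll":0},{"dx":15,"dy":35,"dz":5,"roll":0},{"dx":15,"dy":35,"dz":10,"roll":0},{"dx":15,"dy":35,"dz":15,"roll":0},{"dx":15,"dy":35,"dz":20,"roll":0},{"dx":15,"dy":36,"dz":26,"roll":0},{"dx":0,"dy":0,"dz":0,"roll":0}]'
python3 -c "
from h import *
print(ctrl.state()['q']);go(.654,-.2265,.16,8);snap('top','pics/t1.png')
s=snap('scene','pics/s1.png')
a=cv2.imread('pics/s1.png')[150:300,270:470];cv2.imwrite('pics/s1c.png',cv2.resize(a,(800,600)))"
```

```text
t: 4.83
position: [0.6495, -0.2287, 0.156]
eef_rot: [179.8, 0.6, 7.4]
contact_force: [-1.5, -0.3, -1.4]
width: 0.0001
grip_force: 0.0
[ -9.75105115  49.24361276  52.3773678   74.12777994 -37.91191177
  74.79001081 -40.27175825]
yaw 7.41 d [ 4.7 -1.6 -4.1] roll -0.01
```

View pics/s1c.png

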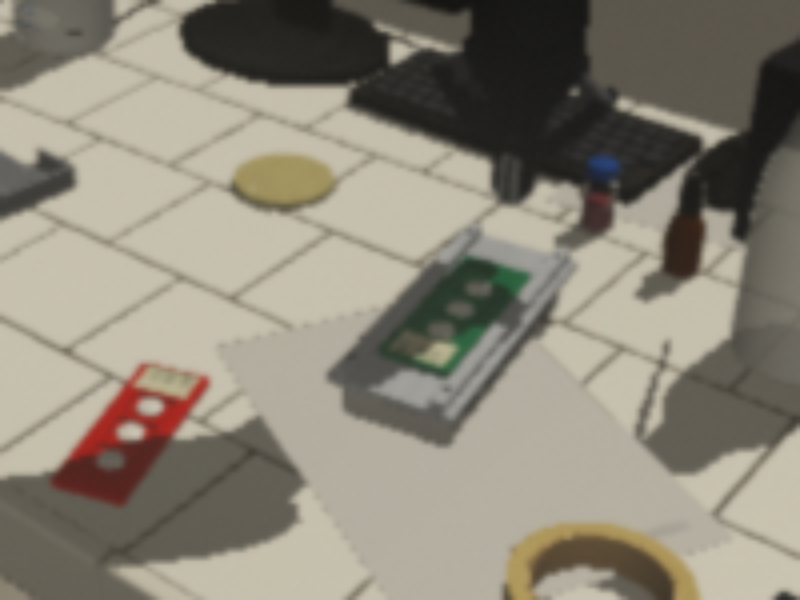

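The closed fingers hang over the open far end of the deck, at crop (512,190). The green card lies between the rails at crop (460,310). I'll lower behind its far end.

```bash
python3 -m jog '[{"dx":5,"dy":-2,"dz":0,"roll":0},{"dx":0,"dy":0,"dz":10,"roll":0},{"dx":0,"dy":0,"dz":10,"roll":0},{"dx":0,"dy":0,"dz":8,"roll":0},{"dx":0,"dy":0,"dz":5,"roll":0},{"dx":0,"dy":0,"dz":3,"roll":0},{"dx":0,"dy":0,"dz":0,"roll":0},{"dx":0,"dy":0,"dz":0,"roll":0}]'
python3 -c "
from h import *
go(.654,-.2265,.1155,8)"
```

```text
t: 5.6
position: [0.6565, -0.2184, 0.1274]
eef_rot: [180.0, 0.0, 7.9]
contact_force: [-0.3, -0.2, 0.0]
width: -0.0004
grip_force: 0.0
yaw 7.9 d [-3.6  7.7 11.9] roll -0.002
```

```bash
python3 -m jog '[{"dx":-2,"dy":8,"dz":0,"roll":0},{"dx":0,"dy":0,"dz":0,"roll":0},{"dx":0,"dy":0,"dz":5,"roll":0},{"dx":0,"dy":0,"dz":4,"roll":0},{"dx":0,"dy":0,"dz":3,"roll":0},{"dx":0,"dy":0,"dz":0,"roll":0},{"dx":0,"dy":0,"dz":0,"roll":0}]'
```

```text
t: 6.18
position: [0.6556, -0.2262, 0.1148]
eef_rot: [-180.0, 0.0, 7.9]
contact_force: [0.6, 0.1, -0.3]
width: -0.0
grip_force: 0.0
```

```bash
python3 -m jog '[{"dx":-4,"dy":0,"dz":0,"roll":0},{"dx":-6,"dy":0,"dz":0,"roll":0},{"dx":-6,"dy":0,"dz":0,"roll":0},{"dx":-6,"dy":0,"dz":0,"roll":0},{"dx":-6,"dy":0,"dz":0,"roll":0},{"dx":-6,"dy":0,"dz":0,"roll":0},{"dx":-6,"dy":0,"dz":0,"roll":0},{"dx":-6,"dy":0,"dz":0,"roll":0},{"dx":-6,"dy":0,"dz":0,"roll":0},{"dx":-6,"dy":0,"dz":0,"roll":0},{"dx":-6,"dy":0,"dz":0,"roll":0},{"dx":-5,"dy":0,"dz":0,"roll":0},{"dx":-4,"dy":0,"dz":0,"roll":0},{"dx":-3,"dy":0,"dz":0,"roll":0},{"dx":-2,"dy":0,"dz":0,"roll":0},{"dx":0,"dy":0,"dz":0,"roll":0}]'
python3 -c "
from h import *
snap('top','pics/t2.png')
s=snap('scene','pics/s2.png')
a=cv2.imread('pics/s2.png')[170:300,300:470];b=cv2.imread('pics/t2.png')[140:260,330:450];o=np.zeros((500,800,3),np.uint8);o[:306,:400]=cv2.resize(a,(400,306));o[:400,400:]=cv2.resize(b,(400,400));cv2.imwrite('pics/m2.png',o)"
```

```text
t: 7.52
position: [0.5781, -0.2374, 0.1155]
eef_rot: [-180.0, 0.0, 7.9]
contact_force: [-1.2, -0.9, 1.1]
width: -0.0001
grip_force: 0.2
```

View pics/m2.png

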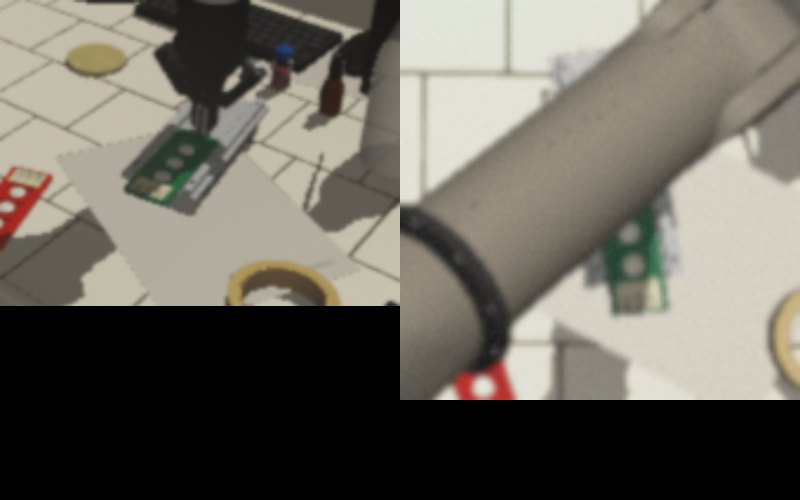

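The card's label end now sticks out past the deck front: top crop (640,313) against a deck edge at about row 282, so roughly 25–30 mm. About 17 mm more to go.

```bash
python3 -m jog '[{"dx":-4,"dy":0,"dz":0,"roll":0},{"dx":-5,"dy":0,"dz":0,"roll":0},{"dx":-4,"dy":0,"dz":0,"roll":0},{"dx":-3,"dy":0,"dz":0,"roll":0},{"dx":-2,"dy":0,"dz":0,"roll":0},{"dx":0,"dy":0,"dz":0,"roll":0},{"dx":4,"dy":0,"dz":0,"roll":0},{"dx":4,"dy":0,"dz":0,"roll":0},{"dx":0,"dy":0,"dz":-15,"roll":0},{"dx":0,"dy":0,"dz":-25,"roll":0},{"dx":0,"dy":0,"dz":-25,"roll":0},{"dx":0,"dy":0,"dz":-15,"roll":0},{"dx":0,"dy":0,"dz":0,"roll":0}]' 1
python3 -c "
from h import *
snap('top','pics/t3.png')
print(pix2w('top',402,233.9,.045))
s=ctrl.state();print(s['q'])
s=snap('scene','pics/s3.png')
a=cv2.imread('pics/s3.png')[190:280,330:450];b=cv2.imread('pics/t3.png')[140:260,330:450];o=np.zeros((400,800,3),np.uint8);o[:300,:400]=cv2.resize(a,(400,300));o[:400,400:]=cv2.resize(b,(400,400));cv2.imwrite('pics/m3.png',o)"
```

```text
t: 8.7
position: [0.5708, -0.2401, 0.1995]
eef_rot: [179.7, -0.4, 8.0]
contact_force: [-0.1, -0.1, 0.7]
width: 0.0002
grip_force: 0.0
[ 0.43500263 -0.25635465  0.045     ]
[-13.23680618  39.76427505  56.25426084  85.81050222 -33.95964463
  72.41029459 -34.94051911]
```

View pics/m3.png

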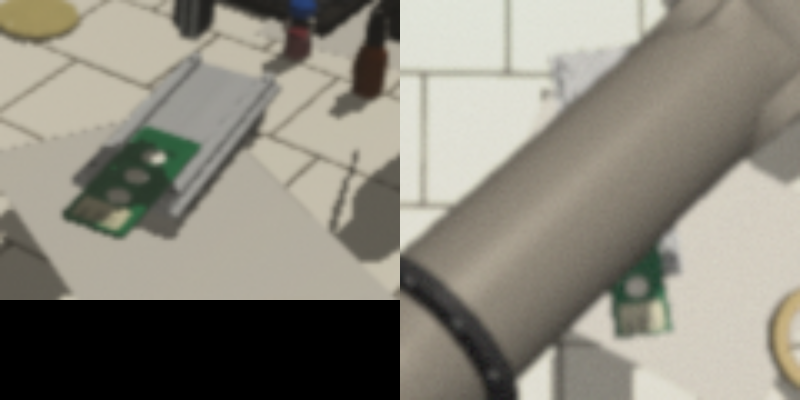

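The card now sticks out about 47 mm, with its front end at top pixel (403,240), i.e. about (0.416,-0.258). It lies flat and is released. Next I'll open and move over the overhang.

```bash
python3 -m jog '[{"dx":-20,"dy":0,"dz":0,"roll":0},{"dx":-25,"dy":0,"dz":0,"roll":0},{"dx":-25,"dy":0,"dz":0,"roll":0},{"dx":-25,"dy":0,"dz":5,"roll":0},{"dx":-25,"dy":0,"dz":10,"roll":0},{"dx":-19,"dy":-4,"dz":20,"roll":0},{"dx":0,"dy":0,"dz":0,"roll":0},{"dx":0,"dy":0,"dz":0,"roll":0}]' 0
python3 -c "
from h import *
print(ctrl.state()['q'],ctrl.state()['width']);go(.432,-.2556,.094,8)
snap('top','pics/t4.png');print(pix2w('top',402.4,239.7,.045));
import cell
for d in finder.look_for('top','card')[:3]+[]:
    w=toworld('top',d['position']);print(d['score'],w,w2pix('top',w))"
```

```text
t: 9.47
position: [0.4285, -0.2524, 0.1584]
eef_rot: [-179.8, 0.2, 7.8]
contact_force: [0.4, -0.6, -0.2]
width: 0.0852
grip_force: 0.0
[-15.8501608   30.08855206  60.08962594 107.65257946 -30.02485876
  60.24363868 -25.51440108] 0.08524747038062164
yaw 7.81 d [ 3.3  3.8 64.3] roll -0.003
[ 0.41838828 -0.25724275  0.045     ]
0.97 [ 0.39238354 -0.11494904  0.00498136] [351.86282242 248.21493639]
0.83 [0.39131082 0.18879795 0.00459942] [250.12181164 247.26138443]
0.55 [ 0.50283858 -0.24407355  0.04917927] [397.66763312 210.27702943]
```

```bash
python3 -m jog '[{"dx":4,"dy":3,"dz":0,"roll":0},{"dx":0,"dy":0,"dz":15,"roll":0},{"dx":0,"dy":0,"dz":15,"roll":0},{"dx":0,"dy":0,"dz":12,"roll":0},{"dx":0,"dy":0,"dz":10,"roll":0},{"dx":0,"dy":0,"dz":7,"roll":0},{"dx":0,"dy":0,"dz":5,"roll":0},{"dx":0,"dy":0,"dz":0,"roll":0}]' 0
python3 -c "
from h import *
go(.432,-.2556,.094,8)
s=snap('scene','pics/s5.png')
a=cv2.imread('pics/s5.png')[190:280,330:450];cv2.imwrite('pics/s5c.png',cv2.resize(a,(640,480)))"
```

```text
t: 10.23
position: [0.4345, -0.256, 0.0955]
eef_rot: [-180.0, 0.1, 7.9]
contact_force: [-0.0, -0.4, -0.5]
width: 0.0852
grip_force: 0.0
yaw 7.9 d [-2.4 -0.8  1.5] roll -0.002
```

View pics/s5c.png

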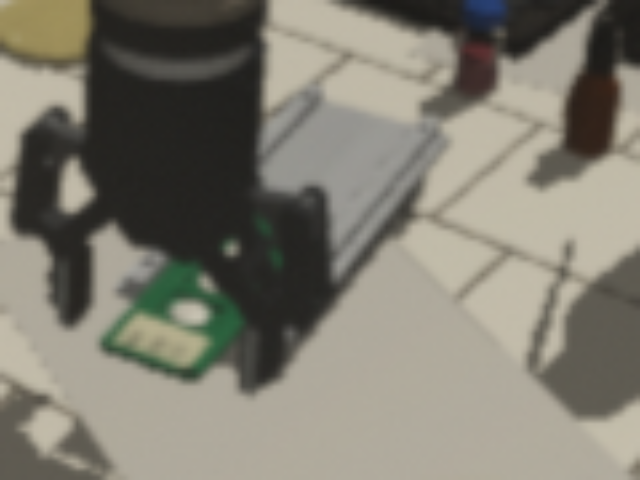

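The fingers straddle the overhanging label end, with tips at crop (70,315) and (255,380), below the card's level. I'll shift 3 mm away from the deck and close.

```bash
python3 -m jog '[{"dx":-3,"dy":-1,"dz":1,"roll":0},{"dx":0,"dy":0,"dz":0,"roll":0},{"dx":0,"dy":0,"dz":0,"roll":0},{"dx":0,"dy":0,"dz":0,"roll":0},{"dx":0,"dy":0,"dz":0,"roll":0},{"dx":0,"dy":0,"dz":0,"roll":0},{"dx":0,"dy":0,"dz":0,"roll":0}]' 1
```

```text
t: 10.87
position: [0.4317, -0.2559, 0.0958]
eef_rot: [180.0, -0.0, 7.9]
contact_force: [-1.0, 1.1, 4.5]
width: 0.0484
grip_force: 61.1
```

```bash
python3 -m jog '[{"dx":0,"dy":0,"dz":-5,"roll":0},{"dx":0,"dy":0,"dz":-10,"roll":0},{"dx":0,"dy":0,"dz":-15,"roll":0},{"dx":0,"dy":0,"dz":-20,"roll":0},{"dx":0,"dy":0,"dz":-20,"roll":0},{"dx":0,"dy":0,"dz":-15,"roll":0},{"dx":0,"dy":0,"dz":-10,"roll":0},{"dx":0,"dy":0,"dz":-5,"roll":0},{"dx":0,"dy":0,"dz":0,"roll":0},{"dx":0,"dy":0,"dz":0,"roll":0}]'
python3 -c "
from h import *
go(.53,-.05,.196,84.8)
s=snap('scene','pics/s6.png')
a=cv2.imread('pics/s6.png')[140:290,290:490];cv2.imwrite('pics/s6c.png',cv2.resize(a,(640,480)))"
```

```text
t: 11.7
position: [0.4315, -0.2553, 0.195]
eef_rot: [-180.0, 0.0, 7.9]
contact_force: [-0.1, -0.3, -0.8]
width: 0.0485
grip_force: 61.7
yaw 7.92 d [ 125.9 -189.7   -0.9] roll -1.342
```

View pics/s6c.png

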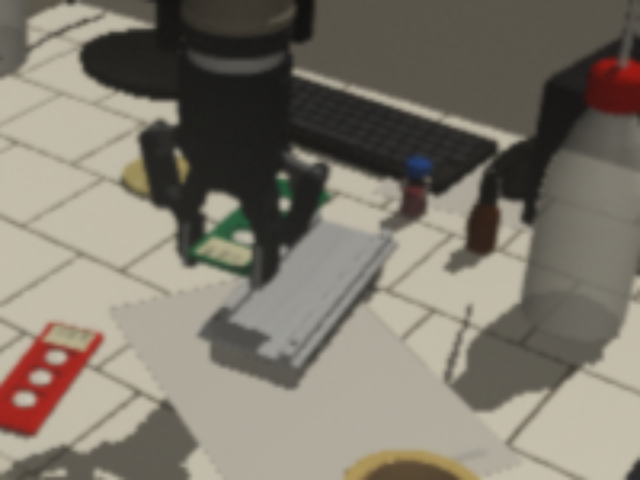

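The card is held level by its label end, clear above the deck, at crop (225,250) to (320,195). I'll carry it to the bare bench near the midline and turn it to the tray's direction.

```bash
python3 -m jog '[{"dx":8,"dy":-10,"dz":0,"roll":0},{"dx":14,"dy":-22,"dz":0,"roll":0},{"dx":16,"dy":-24,"dz":0,"roll":0},{"dx":16,"dy":-24,"dz":0,"roll":0},{"dx":16,"dy":-24,"dz":0,"roll":0},{"dx":16,"dy":-24,"dz":0,"roll":0},{"dx":16,"dy":-24,"dz":0,"roll":0},{"dx":14,"dy":-22,"dz":0,"roll":0},{"dx":10,"dy":-16,"dz":0,"roll":0}]'
python3 -m jog '[{"dx":0,"dy":0,"dz":0,"roll":-0.06},{"dx":0,"dy":0,"dz":0,"roll":-0.09},{"dx":0,"dy":0,"dz":0,"roll":-0.09},{"dx":0,"dy":0,"dz":0,"roll":-0.09},{"dx":0,"dy":0,"dz":0,"roll":-0.09},{"dx":0,"dy":0,"dz":0,"roll":-0.09},{"dx":0,"dy":0,"dz":0,"roll":-0.09},{"dx":0,"dy":0,"dz":0,"roll":-0.09},{"dx":0,"dy":0,"dz":0,"roll":-0.09},{"dx":0,"dy":0,"dz":0,"roll":-0.09},{"dx":0,"dy":0,"dz":0,"roll":-0.09},{"dx":0,"dy":0,"dz":0,"roll":-0.09},{"dx":0,"dy":0,"dz":0,"roll":-0.09},{"dx":0,"dy":0,"dz":0,"roll":-0.09},{"dx":0,"dy":0,"dz":0,"roll":-0.09},{"dx":0,"dy":0,"dz":0,"roll":-0.05},{"dx":0,"dy":0,"dz":0,"roll":0}]'
python3 -c "
from h import *
print(ctrl.state()['q']);go(.53,-.05,.06,84.8)"
```

```text
t: 12.5
position: [0.5307, -0.0467, 0.1939]
eef_rot: [-179.9, 0.1, 8.1]
contact_force: [0.5, 0.7, -0.8]
width: 0.0482
grip_force: 61.7
t: 13.92
position: [0.5296, -0.0501, 0.1942]
eef_rot: [-179.9, -0.0, 86.4]
contact_force: [0.2, 0.0, 0.4]
width: 0.0485
grip_force: 61.7
[-27.77875575  24.81162428  41.90678777  99.80203703 -18.38945575
  62.60163093  16.54943243]
yaw 86.42 d [1.000e-01 8.000e-01 1.342e+02] roll 0.028
```

```bash
python3 -m jog '[{"dx":0,"dy":0,"dz":10,"roll":0.028},{"dx":0,"dy":0,"dz":20,"roll":0},{"dx":0,"dy":0,"dz":25,"roll":0},{"dx":0,"dy":0,"dz":25,"roll":0},{"dx":0,"dy":0,"dz":20,"roll":0},{"dx":0,"dy":0,"dz":13,"roll":0},{"dx":0,"dy":0,"dz":5,"roll":0},{"dx":0,"dy":0,"dz":0,"roll":0},{"dx":0,"dy":0,"dz":0,"roll":0}]'
python3 -m jog '[{"dx":0,"dy":0,"dz":2,"roll":0},{"dx":0,"dy":0,"dz":0,"roll":0},{"dx":0,"dy":0,"dz":0,"roll":0}]'
```

```text
t: 14.67
position: [0.5303, -0.0504, 0.0772]
eef_rot: [-180.0, 0.0, 84.7]
contact_force: [0.2, 0.2, -0.1]
width: 0.0485
grip_force: 61.7
t: 14.92
position: [0.5308, -0.0502, 0.0762]
eef_rot: [179.9, -0.0, 84.8]
contact_force: [-0.3, -0.5, -1.0]
width: 0.0484
grip_force: 61.7
```

```bash
python3 -m jog '[{"dx":0,"dy":0,"dz":2,"roll":0},{"dx":0,"dy":0,"dz":0,"roll":0},{"dx":0,"dy":0,"dz":0,"roll":0}]'; python3 -m jog '[{"dx":0,"dy":0,"dz":1,"roll":0},{"dx":0,"dy":0,"dz":0,"roll":0},{"dx":0,"dy":0,"dz":0,"roll":0}]';python3 -m jog '[{"dx":0,"dy":0,"dz":1,"roll":0},{"dx":0,"dy":0,"dz":0,"roll":0},{"dx":0,"dy":0,"dz":0,"roll":0}]'; python3 -m jog '[{"dx":0,"dy":0,"dz":1,"roll":0},{"dx":0,"dy":0,"dz":0,"roll":0},{"dx":0,"dy":0,"dz":0,"roll":0}]'
```

```text
t: 15.17
position: [0.5303, -0.0501, 0.0735]
eef_rot: [180.0, -0.0, 84.8]
contact_force: [1.0, 0.3, -0.6]
width: 0.0484
grip_force: 61.7
t: 15.42
position: [0.5302, -0.0501, 0.0724]
eef_rot: [-180.0, -0.0, 84.8]
contact_force: [0.2, 0.5, -0.9]
width: 0.0481
grip_force: 61.7
t: 15.67
position: [0.5302, -0.0502, 0.0713]
eef_rot: [-180.0, 0.0, 84.8]
contact_force: [0.2, 0.3, -0.7]
width: 0.0483
grip_force: 61.7
t: 15.92
position: [0.5302, -0.0502, 0.0703]
eef_rot: [-180.0, 0.0, 84.8]
contact_force: [-0.4, 0.0, -1.4]
width: 0.048
grip_force: 61.7
```

```bash
for i in 1; do python3 -m jog '[{"dx":0,"dy":0,"dz":1,"roll":0},{"dx":0,"dy":0,"dz":0,"roll":0},{"dx":0,"dy":0,"dz":0,"roll":0}]'|sed -n '2p;4p'; done; python3 -m jog '[{"dx":0,"dy":0,"dz":1,"roll":0},{"dx":0,"dy":0,"dz":0,"roll":0},{"dx":0,"dy":0,"dz":0,"roll":0}]'|sed -n '2p;4p'; python3 -m jog '[{"dx":0,"dy":0,"dz":1,"roll":0},{"dx":0,"dy":0,"dz":0,"roll":0},{"dx":0,"dy":0,"dz":0,"roll":0}]'|sed -n '2p;4p'
```

```text
position: [0.5304, -0.0502, 0.0701]
contact_force: [-1.4, 0.7, 5.3]
position: [0.5304, -0.0503, 0.0701]
contact_force: [-4.7, 0.4, 12.2]
position: [0.5304, -0.0503, 0.07]
contact_force: [-6.5, 1.5, 19.0]
```

```bash
python3 -m jog '[{"dx":0,"dy":0,"dz":-2.5,"roll":0},{"dx":0,"dy":0,"dz":0,"roll":0}]'; python3 -m jog '[{"dx":0,"dy":0,"dz":0,"roll":0},{"dx":0,"dy":0,"dz":0,"roll":0},{"dx":0,"dy":0,"dz":0,"roll":0},{"dx":0,"dy":0,"dz":0,"roll":0},{"dx":0,"dy":0,"dz":0,"roll":0},{"dx":0,"dy":0,"dz":0,"roll":0},{"dx":0,"dy":0,"dz":-10,"roll":0},{"dx":0,"dy":0,"dz":-25,"roll":0},{"dx":0,"dy":0,"dz":-30,"roll":0},{"dx":0,"dy":0,"dz":-25,"roll":0},{"dx":0,"dy":0,"dz":0,"roll":0}]' 0
python3 -c "
from h import *
print(ctrl.state()['q'])
s=snap('scene','pics/s7.png')
t=snap('top','pics/t7.png')
for n in('scene','top'):
  for d in finder.look_for(n,'card')[:4]:
    w=toworld(n,d['position']);print(n,d['score'],w.round(4),w2pix(n,w).round())
a=cv2.imread('pics/s7.png')[140:290,220:420];b=cv2.imread('pics/t7.png')[140:260,240:400];o=np.zeros((300,800,3),np.uint8);o[:300,:400]=cv2.resize(a,(400,300));o[:,400:]=cv2.resize(b,(400,300));cv2.imwrite('pics/m7.png',o)"
```

```text
t: 16.83
position: [0.5308, -0.0503, 0.0706]
eef_rot: [179.9, -0.0, 84.8]
contact_force: [-0.2, -0.6, -1.1]
width: 0.0483
grip_force: 61.7
t: 17.75
position: [0.5338, -0.0514, 0.1658]
eef_rot: [179.4, -0.0, 84.8]
contact_force: [0.8, -0.3, 1.0]
width: 0.0855
grip_force: 0.0
[-27.13096778  26.95476609  41.46333981 101.59326895 -20.69463692
  58.60671493  16.78604954]
scene 0.92 [ 0.3673 -0.1265  0.0054] [302. 258.]
scene 0.87 [ 0.533  -0.0016  0.0046] [309. 215.]
scene 0.76 [0.3918 0.1838 0.0033] [233. 214.]
top 0.91 [0.3858 0.1929 0.0049] [249. 249.]
top 0.71 [ 0.3691 -0.1219  0.0046] [354. 256.]
top 0.46 [0.5509 0.0602 0.003 ] [294. 195.]
```

View pics/m7.png

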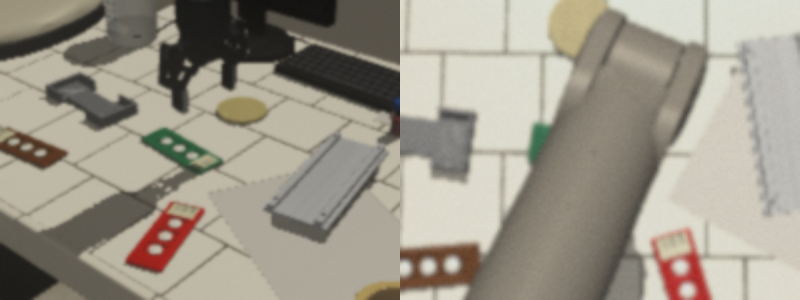

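The card lies flat on the bare bench at scene crop (182,150), label end to the right. I'll measure it from the green mask, and fit the tray at the same time.

Run:
```python
from h import *
rc,bx,im=cardpose("scene",0.005,(270,180,345,240)); print(rc,bx.round(),sep='\n')
# tray silhouette from the first top picture, fitted with a rectangle model of its gray mask
a=cv2.imread("pics/top0.png").astype(int)[170:225,205:285]
m=(a.max(2)<150).astype(np.uint8); n,l,st,ce=cv2.connectedComponentsWithStats(m)
for i in range(1,n):
    if st[i,4]>100: print(st[i],ce[i]); k=i
k=1+np.argmax(st[1:,4]); ys,xs=np.where(l==k)
W=np.array([pix2w("top",205+x,170+y,.014)[:2] for x,y in zip(xs,ys)])*1000
rt=cv2.minAreaRect(W.astype(np.float32)); print("tray",rt,W.mean(0),cv2.boxPoints(rt).round())
for n_ in("top","scene"):
    cams.camera(n_)
    for d in finder.look_for(n_,"card_tray")[:1]+finder.look_for(n_,"tray_floor")[:1]: print(n_,toworld(n_,d["position"]).round(4),round(d["score"],2))
```

```text
((538.1568603515625, 12.634620666503906), (105.61589813232422, 49.278690338134766), 82.869140625)
[[507. -37.]
 [556. -43.]
 [569.  62.]
 [520.  68.]]
[   9    8   57   35 1175] [36.86212766 24.55489362]
tray ((547.3956909179688, 218.55804443359375), (169.01646423339844, 84.8040542602539), 83.26103973388672) [548.86447417 217.82372522] [[495. 140.]
 [580. 130.]
 [599. 298.]
 [515. 307.]]
top [0.553  0.2216 0.0118] 0.58
top [0.5511 0.2188 0.0105] 0.74
scene [0.555  0.2144 0.008 ] 0.97
scene [0.5546 0.217  0.0094] 0.69
```

```bash
cat > tray.py <<'E'
from h import *
from scipy.optimize import differential_evolution
B=[(-.031,.031,-.0745,-.035,0,.008),(-.022,.022,-.035,.035,0,.008),(-.031,.031,.035,.0745,0,.008)]
for s in(1,-1):
    B.append((-.037,.037,*sorted((s*.0745,s*.0805)),0,.02))
    for t in(1,-1): B.append((*sorted((t*.031,t*.037)),*sorted((s*.035,s*.0805)),0,.02))
S=4
def sil(n,p,r):
    x,y,a=p; c,s=np.cos(a),np.sin(a); K,t,M=cam_[n]; o=np.zeros(((r[3]-r[1])*S,(r[2]-r[0])*S),np.uint8)
    for b in B:
        P=np.array([(x+c*X-s*Y,y+s*X+c*Y,Z) for X in b[:2] for Y in b[2:4] for Z in b[4:]])
        q=(P-t)@M@K.T; q=q[:,:2]/q[:,2:]; q=((q-r[:2]+.5)*S).round().astype(np.int32)
        cv2.fillConvexPoly(o,cv2.convexHull(q),255)
    return cv2.resize(o,None,fx=1/S,fy=1/S,interpolation=cv2.INTER_AREA)/255.
cam_={n:cam(n) for n in("top","scene")}
def run(files,rois):
    T={}
    for n in files:
        r=rois[n]; a=cv2.imread(files[n]).astype(float)[r[1]:r[3],r[0]:r[2]]
        v=a.max(2); sat=a[...,2]-a[...,0]
        T[n]=np.clip((175-v)/50,0,1)*np.clip((16-sat)/8,0,1)
        cv2.imwrite(f"pics/mask_{n}.png",T[n]*255)
    f=lambda p,ns=tuple(T):sum(np.abs(sil(n,p,rois[n])-T[n]).sum()/T[n].sum() for n in ns)
    for ns in [(n,) for n in T]+[tuple(T)]:
        o=differential_evolution(f,[(.52,.58),(.19,.25),(-.3,.1)],args=(ns,),seed=1,maxiter=40,popsize=10); print(ns,o.x.round(4),round(o.fun,3))
if __name__=="__main__": run({"top":"pics/top0.png","scene":"pics/scene0.png"},{"top":(205,170,285,225),"scene":(225,165,305,215)})
E
python3 tray.py
```

```text
('top',) [ 0.5519  0.2191 -0.1183] 0.121
('scene',) [ 0.5516  0.2188 -0.1218] 0.245
('top', 'scene') [ 0.5514  0.2184 -0.1188] 0.373[ WARN:0@0.278] global loadsave.cpp:1063 imwrite_ Unsupported depth image for selected encoder is fallbacked to CV_8U.
```

```bash
python3 -c "
from h import *
go(.536,-.001,.0712,84)"
```

```text
yaw 84.78 d [49.6  1.6 88.1] roll 0.014
```

```bash
python3 -m jog '[{"dx":15,"dy":1,"dz":0,"roll":0.014},{"dx":20,"dy":0,"dz":5,"roll":0},{"dx":15,"dy":0,"dz":15,"roll":0},{"dx":0,"dy":0,"dz":20,"roll":0},{"dx":0,"dy":0,"dz":20,"roll":0},{"dx":0,"dy":0,"dz":12,"roll":0},{"dx":0,"dy":0,"dz":6,"roll":0},{"dx":0,"dy":0,"dz":0,"roll":0},{"dx":0,"dy":0,"dz":0,"roll":0}]' 0
python3 -c "
from h import *
go(.536,-.001,.0712,84)"
```

```text
t: 19.05
position: [0.5366, -0.0011, 0.0822]
eef_rot: [180.0, 0.0, 83.9]
contact_force: [0.5, -0.2, 0.1]
width: 0.0854
grip_force: 0.0
yaw 83.94 d [-0.  -0.6 11. ] roll -0.001
```

```bash
python3 -m jog '[{"dx":0,"dy":0,"dz":6,"roll":0},{"dx":0,"dy":0,"dz":5,"roll":0},{"dx":0,"dy":0,"dz":0,"roll":0},{"dx":0,"dy":0,"dz":0,"roll":0}]' 0
python3 -m jog '[{"dx":0,"dy":0,"dz":0,"roll":0},{"dx":0,"dy":0,"dz":0,"roll":0},{"dx":0,"dy":0,"dz":0,"roll":0},{"dx":0,"dy":0,"dz":0,"roll":0},{"dx":0,"dy":0,"dz":0,"roll":0},{"dx":0,"dy":0,"dz":0,"roll":0}]' 1
python3 -m jog '[{"dx":0,"dy":0,"dz":-5,"roll":0},{"dx":0,"dy":0,"dz":-15,"roll":0},{"dx":0,"dy":0,"dz":-20,"roll":0},{"dx":0,"dy":0,"dz":-20,"roll":0},{"dx":0,"dy":0,"dz":-15,"roll":0},{"dx":0,"dy":0,"dz":-5,"roll":0},{"dx":0,"dy":0,"dz":0,"roll":0},{"dx":0,"dy":0,"dz":0,"roll":0}]'
python3 - <<'E'
from h import *
s=ctrl.state()
z=s["position"][2]-.066
rc,bx,im=cardpose("scene",z,(250,120,360,240)); print(rc,bx.round(),sep='\n')
cv2.imwrite("pics/s8c.png",cv2.resize(im[130:250,240:400,::-1].astype(np.uint8),(640,480)))
go(.5516,.2188,.151,83.1)
E
```

```text
t: 19.38
position: [0.5362, -0.0005, 0.0709]
eef_rot: [-180.0, -0.0, 84.0]
contact_force: [0.8, 0.0, -0.1]
width: 0.0853
grip_force: 0.0
t: 19.88
position: [0.5368, -0.0006, 0.0717]
eef_rot: [179.9, -0.0, 84.0]
contact_force: [-0.5, 0.8, 5.8]
width: 0.0473
grip_force: 60.9
t: 20.55
position: [0.5359, -0.0003, 0.1504]
eef_rot: [-180.0, -0.0, 84.0]
contact_force: [-0.1, 0.6, -0.9]
width: 0.0471
grip_force: 61.7
((526.9598388671875, 47.151283264160156), (36.682674407958984, 20.79617691040039), 84.33370208740234)
[[515.  30.]
 [535.  28.]
 [539.  64.]
 [518.  66.]]
yaw 84.0 d [219.5  -6.9  -1.2] roll 0.016
```

View pics/s8c.png

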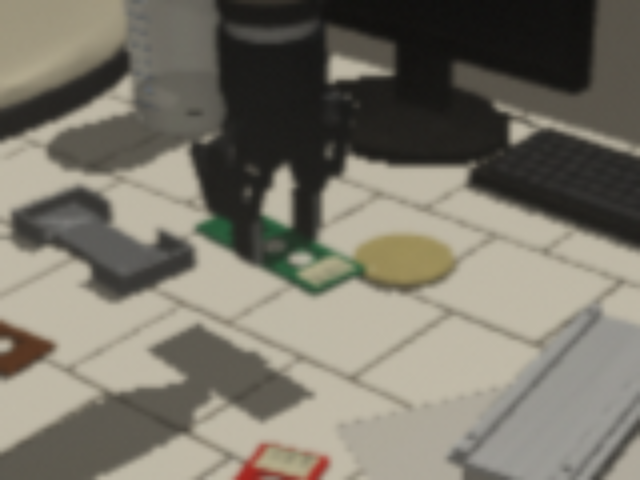

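The card is held across its middle and level. The right (label) end's corners are at crop (318,292) and (362,268), the left end's corner at (197,229). I'll check the grip offset along the card from these.

Run:
```python
from h import *
s=ctrl.state();p=s["position"];ps=np.radians(s["eef_rot"][2]);ax=np.array([np.cos(ps),np.sin(ps)])
for z in(.08,.085):
  for u,v in((318,290),(361,267),(197,228)):
    w=pix2w("scene",240+u/4-.5,130+v/4-.5,z)[:2]-p[:2]; print(z,"along",(w@ax*1000).round(1),"across",(w@[ax[1],-ax[0]]*1000).round(1))
```

```text
0.08 along -62.7 across -18.6
0.08 along -60.4 across 25.4
0.08 along 68.5 across -19.4
0.085 along -69.1 across -24.4
0.085 along -66.8 across 19.2
0.085 along 60.9 across -25.2
```

```bash
python3 -m jog '[{"dx":8,"dy":0,"dz":0,"roll":0.016},{"dx":18,"dy":-1,"dz":0,"roll":0},{"dx":25,"dy":-1,"dz":0,"roll":0},{"dx":25,"dy":-1,"dz":0,"roll":0},{"dx":25,"dy":-1,"dz":0,"roll":0},{"dx":25,"dy":-1,"dz":0,"roll":0},{"dx":25,"dy":-1,"dz":0,"roll":0},{"dx":25,"dy":-1,"dz":0,"roll":0},{"dx":20,"dy":0,"dz":0,"roll":0},{"dx":15,"dy":0,"dz":0,"roll":0},{"dx":8,"dy":0,"dz":0,"roll":0},{"dx":0,"dy":0,"dz":0,"roll":0},{"dx":0,"dy":0,"dz":10,"roll":0},{"dx":0,"dy":0,"dz":15,"roll":0},{"dx":0,"dy":0,"dz":10,"roll":0},{"dx":0,"dy":0,"dz":0,"roll":0},{"dx":0,"dy":0,"dz":0,"roll":0}]'
python3 -c "
from h import *
go(.5516,.2188,.080,83.1)
s=snap('scene','pics/s9.png');t=snap('top','pics/t9.png')
a=cv2.imread('pics/s9.png')[150:225,215:315];b=cv2.imread('pics/t9.png')[155:230,200:300];o=np.hstack([cv2.resize(a,(400,300)),cv2.resize(b,(400,300))]);cv2.imwrite('pics/m9.png',o)"
```

```text
t: 22.02
position: [0.5551, 0.2161, 0.1149]
eef_rot: [-179.9, 0.1, 82.9]
contact_force: [-0.0, 0.5, -0.7]
width: 0.0469
grip_force: 61.7
yaw 82.94 d [ 2.4 -3.7 34.9] roll -0.003
```

View pics/m9.png

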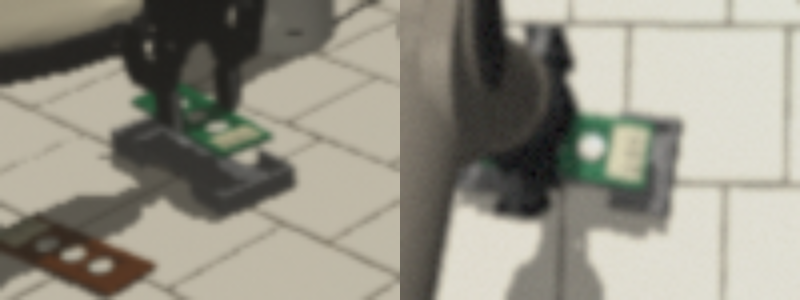

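Both views show the card level just above the tray. In the top crop its label end is at x≈655, with the tray's right wall at 655–682. I'll check that end against the tray, and trim the pose.

```bash
python3 -m jog '[{"dx":2,"dy":-4,"dz":0,"roll":0},{"dx":0,"dy":0,"dz":0,"roll":0},{"dx":0,"dy":0,"dz":0,"roll":0}]'
python3 - <<'E'
from h import *
ps=np.radians(83.1);ax=np.array([np.cos(ps),np.sin(ps)]);p=np.array([.5551,.2161])
for u,v in((655,121),(650,187)):
    w=pix2w("top",200+(u-400)/4-.5,155+v/4-.5,.0495)[:2]-p; print((w@ax*1000).round(1),(w@[ax[1],-ax[0]]*1000).round(1))
go(.5516,.2188,.080,83.1)
E
```

```text
t: 22.37
position: [0.5518, 0.2208, 0.1164]
eef_rot: [180.0, -0.1, 83.1]
contact_force: [0.0, -0.1, -0.3]
width: 0.0469
grip_force: 61.7
-65.2 26.5
-69.0 -22.2
yaw 83.12 d [-2.1 -0.  36.4] roll 0.0
```

```bash
python3 -m jog '[{"dx":-2,"dy":0,"dz":0,"roll":0},{"dx":0,"dy":0,"dz":10,"roll":0},{"dx":0,"dy":0,"dz":10,"roll":0},{"dx":0,"dy":0,"dz":7,"roll":0},{"dx":0,"dy":0,"dz":4,"roll":0},{"dx":0,"dy":0,"dz":3,"roll":0},{"dx":0,"dy":0,"dz":0,"roll":0},{"dx":0,"dy":0,"dz":0,"roll":0},{"dx":0,"dy":0,"dz":0,"roll":0}]'
python3 -m jog '[{"dx":0,"dy":0,"dz":1,"roll":0},{"dx":0,"dy":0,"dz":0,"roll":0},{"dx":0,"dy":0,"dz":0,"roll":0}]'
python3 -m jog '[{"dx":0,"dy":0,"dz":1,"roll":0},{"dx":0,"dy":0,"dz":0,"roll":0},{"dx":0,"dy":0,"dz":0,"roll":0}]'
```

```text
t: 23.12
position: [0.5521, 0.2182, 0.0822]
eef_rot: [180.0, -0.0, 83.1]
contact_force: [0.1, -0.4, -0.2]
width: 0.0473
grip_force: 61.7
t: 23.37
position: [0.5518, 0.2183, 0.0812]
eef_rot: [180.0, -0.0, 83.1]
contact_force: [0.5, -0.3, -0.0]
width: 0.0472
grip_force: 61.7
t: 23.62
position: [0.5516, 0.2183, 0.0799]
eef_rot: [-180.0, -0.0, 83.1]
contact_force: [-0.6, -0.3, 0.1]
width: 0.047
grip_force: 61.7
```

```bash
python3 -m jog '[{"dx":0,"dy":0,"dz":1,"roll":0},{"dx":0,"dy":0,"dz":0,"roll":0},{"dx":0,"dy":0,"dz":0,"roll":0}]'
python3 -m jog '[{"dx":0,"dy":0,"dz":0,"roll":0},{"dx":0,"dy":0,"dz":0,"roll":0},{"dx":0,"dy":0,"dz":0,"roll":0},{"dx":0,"dy":0,"dz":0,"roll":0},{"dx":0,"dy":0,"dz":0,"roll":0},{"dx":0,"dy":0,"dz":0,"roll":0},{"dx":0,"dy":0,"dz":-10,"roll":0},{"dx":0,"dy":0,"dz":-25,"roll":0},{"dx":0,"dy":0,"dz":-30,"roll":0},{"dx":0,"dy":0,"dz":-30,"roll":0},{"dx":0,"dy":0,"dz":-25,"roll":0},{"dx":0,"dy":0,"dz":0,"roll":0},{"dx":0,"dy":0,"dz":0,"roll":0}]' 0
python3 -c "
from h import *
s=snap('scene','pics/s10.png');t=snap('top','pics/t10.png')
a=cv2.imread('pics/s10.png')[150:225,215:315];b=cv2.imread('pics/t10.png')[155:230,200:300];o=np.hstack([cv2.resize(a,(400,300)),cv2.resize(b,(400,300))]);cv2.imwrite('pics/m10.png',o)
rc,bx,im=cardpose('scene',.013,(220,150,310,220));print(rc,bx.round())"
```

```text
t: 23.87
position: [0.5517, 0.2182, 0.0798]
eef_rot: [-180.0, -0.0, 83.1]
contact_force: [-1.6, -1.2, 5.1]
width: 0.0472
grip_force: 62.4
t: 24.95
position: [0.5529, 0.2183, 0.2015]
eef_rot: [179.8, -0.2, 83.1]
contact_force: [0.6, -0.8, -0.1]
width: 0.0854
grip_force: 0.0
((553.355224609375, 230.94973754882812), (106.14986419677734, 48.603233337402344), 80.5268325805664) [[521. 183.]
 [569. 175.]
 [586. 279.]
 [538. 287.]]
```

View pics/m10.png

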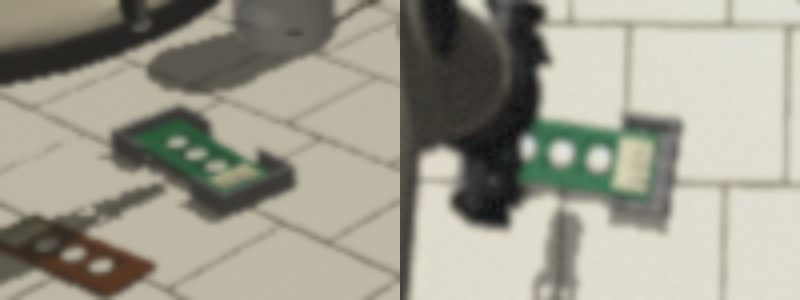

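The card lies flat inside the tray walls, at scene crop (195,150). The measured centre is about 3 mm from the tray's, and the gripper is open and well clear. Handing in.

```bash
python3 -c "
from cell import ctrl
print(ctrl.close_job())"
```

```text
the job is handed in; nothing more can be done
None
```

I handed the job in at about 25 s of the 58 s: the green card lies flat and released in the card tray, about 3 mm from its centre. I saw no bystander move, though I did not re-measure the petri dish, tape roll or marker at the end, and no verdict came back.

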